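# Shim the rocking gauge stand

### The arm

A 6-joint arm with a two-finger parallel gripper is mounted at the origin on a cart in front of the work surface, level with it; the furniture and walls round the work are solid. World frame = base frame: x ahead of the robot, y to its left, z up, the work surface at z = 0. Lengths are in m, angles in rad, forces in N, time in s.
With the tool pointing down it reaches from about 0.3 to 0.75 m from the base axis. Payload 8.5 kg.
Tool frame: the origin (TCP) lies at the very end of the fingers, on their centre line; the grasp point (between the pads) lies 19 mm behind it; z points along the fingers, y is the direction in which the jaws open and shut (so a half turn about z gives the same grasp; the last joint's range is limited). The gripper opens to 88 mm and grips with 3 to 60 N. Pads are 18 mm wide; open, the fingers measure 123 mm over their backs; the gripper's body (75 mm by 187 mm) begins 45 mm behind the grasp point.
Start: joints at [1.079, 0.381, 1.297, -0, 1.464, -0.215], TCP at [0.15, 0.529, 0.239] pointing down, gripper open.
Joint ranges: [-3.11, 3.11], [-0.89, 2.33], [0.22, 2.48], [-1.42, 4.56], [0.17, 2.85], [-2.88, 2.88]. Speed limits (rad/s): [2.39, 2.39, 3.14, 3.14, 3.14, 3.14].

### API

Orientations are given as a unit quaternion [w, x, y, z].
In Python, from cell import sensors, cams, bot gives the robot as it stands. The module is installed in compiled form; this text tells all that it offers.
- The arm moves only by the shell command python3 -m jog 'ROWS' [FORCE]. ROWS is text: rows parted by semicolons, each of 7 numbers parted by spaces: the gripper command: -1 is shut, 1 is fully open, values between are in proportion, then the shift along the tool's x, y, z in m, then the turn, a rotation vector about the tool's x, y, z in rad. In form: grip dx dy dz wx wy wz; .... A call has exactly 10 rows; each row is the pose to reach, as a shift and turn from the pose commanded when the call began, along the tool's axes at that moment; what a row does not reach only later rows make up. A row lasts 1/8 s, in which the tool goes at most 62.5 mm and 10.7 degrees, less where a joint would pass 70% of its speed; a pose out of reach is approached as far as the arm can. A call with a gripper value outside its range is refused whole. The fingers move at their own pace and stop on an object; FORCE is the grip in N (left out, the last holds). Time passes only in rows, so rows that repeat a pose let the fingers close, or fill a call up. It gives the time, the measured TCP pose, the force and the opening at its end, in the units of the state.
- sensors.sense(): the state, without advancing time (a new reading comes with each control period).
- cams.snapshot(name): name is "scene" or "top" or "wrist"; returns a dict with "pixels" (480x640x3 uint8, red, green, blue), "intrinsics" (3x3 intrinsics, pixels), "rvec" (rotation vector, rad) and "tvec" (3), from world to camera coordinates, as OpenCV has them; the wrist camera has in their place "mount" (4x4, takes a point from camera to tool coordinates, whose origin is the TCP and whose axes are the flange's). Camera axes: x right, y down, z forward; pixel columns grow to the right and rows downward; lengths in m; the calibration is good to about 2 mm. A picture is of the moment at which its call begins: read the wrist's pose just before it. There is no depth.
- bot.job_done(): hands the job in, once; it reports no verdict.
The state is a dict: "time": time; "joint_pos": joint angles; "qd": joint speeds; "effort": joint torques, N m; "eef_pos": TCP position; "orientation": TCP orientation; "force": force on the tool from outside, world axes, zero at the start; "ft_torque": the same for the moment, N m; "grip_width": finger opening in m.
Only numpy, scipy, OpenCV 4.12 (cv2) and the standard library are available. Lean on these libraries where they do the work, as an engineer would, in place of code of your own. Each camera call takes 0.05 s, during which the arm holds its last target. There are 200 camera calls.

### The job

One foot of the dial-gauge stand on the bench is too short, so the stand rocks. Using a fingertip, push the loose wooden wedge along the bench, thin end first, under that foot until it is just snug and the stand sits level; then press down firmly (about 10 N) on the plate right above that foot to prove that it no longer rocks, and move clear. Do not pick anything up, do not shift the stand, and leave the fittings and tools around it alone.

Things in the scene. Friction and masses are not known exactly. Their poses are not given: they have to be found in the camera images.
- gauge_stand: loose dial-gauge stand, 1.6 kg: grey plate 130 x 130 x 18 mm (top 46 mm above the bench) on four domed feet under its corners, 52 mm from the centre in x and y; 221 mm column at its (+x,-y) corner, dial gauge over the middle. Origin: on the bench under the plate's centre; z up. It stands level on three feet; the foot at (-x,+y), the corner to the left and nearest the robot, is short
- short_foot (a point): lowest point of the short foot's dome (foot 20 mm across); it hangs 10 mm above the bench (the plate's underside is at 28 mm). Unshimmed, a press of 2.5 to 4 N on this corner rocks the stand by 0.14 rad
- press_point (a point): top face of the plate (46 mm above the bench) right above the short foot, 13 mm in from both plate edges
- wedge: loose wooden wedge, 80 g, 90 mm long (x), 60 mm wide (y), flat on the bench; top slopes from 4 mm at the thin end (+x) to 20.2 mm at the back (-x), 0.18 mm per mm. Origin: centre of the underside. Starts with the thin end towards the short foot; snug when the foot's lowest point is at about x = +12.5 mm; beyond that the resistance rises to 5 to 10 N, then the stand lifts off level
- wedge_back (a point): centre of the wedge's flat upright back face (60 mm wide, 20 mm high) at the thick end, 10 mm above the bench: where to push, towards the wedge's +x
- brass_nipple: bystander: brass pipe nipple standing on end, 32 x 36 x 38 mm; origin at the centre of its underside
- cement_tin: bystander: round metal tin with a lever lid, 70 mm across, 98 mm tall; origin at the centre of its underside
- solder_spool: bystander: spool of solder, 76 x 72 x 44 mm; origin at the centre of its underside
- screwdriver: bystander: screwdriver lying flat, 26 x 189 x 33 mm; origin at the centre of its underside
Things that resemble listed ones, but are neither listed nor needed, are in the scene too. What is shaped like the wedge but green is not meant.

How it is judged:
On the way, in this order (a step that is already met when the one before it is completed fails the run):
1. the wedge is pushed under the short foot to where it is snug (foot over the wedge, at most 0.9 mm loose), with the fingers off the stand (x of short_foot in the frame of wedge between 0 and 0.0175 m and y of short_foot in the frame of wedge between -0.025 and 0.025 m and contact force between the fingers and gauge_stand below 1 N), for 0.2 s.
2. the fingers press on the plate within 30 mm of the point above the short foot with more than 5 N, and the stand stays level within 0.012 rad (contact force between the fingers and gauge_stand above 5 N and horizontal distance between the grasp point and press_point below 0.03 m and angle between gauge_stand's own z axis and vertical below 0.012 rad and x of short_foot in the frame of wedge between 0 and 0.0175 m and y of short_foot in the frame of wedge between -0.025 and 0.025 m), for 0.1 s.
At the end, for the whole second after the job is handed in: The wedge lies flat on the bench with the short foot over it (lowest point of the foot at x = 0 to 17.5 mm and within 25 mm of the middle line in the wedge's frame), the stand is level within 0.012 rad, within 25 mm of where it stood, and everything is at rest (x of short_foot in the frame of wedge between 0 and 0.0175 m and y of short_foot in the frame of wedge between -0.025 and 0.025 m and angle between gauge_stand's own z axis and vertical below 0.012 rad and angle between wedge's own z axis and vertical below 0.03 rad and height (world z) of wedge below 0.003 m and distance of gauge_stand from where it was at the start of the episode below 0.025 m and linear speed of each of gauge_stand, wedge below 0.01 m/s); the robot touches nothing.
It fails at once if the wedge is lifted more than 12 mm off the bench (height (world z) of wedge above 0.012 m).
It fails at once if the stand is lifted more than 15 mm off the bench (height (world z) of gauge_stand above 0.015 m).
It fails at once if the stand is tipped by more than 0.25 rad (angle between gauge_stand's own z axis and vertical above 0.25 rad).
It fails at once if the stand is shifted by more than 40 mm (distance of gauge_stand from where it was at the start of the episode above 0.04 m).
It fails at once if a bystander is moved by more than 25 mm (distance of any of brass_nipple, cement_tin, solder_spool, screwdriver from where it was at the start of the episode above 0.025 m).
It also fails if it takes over 51 s, if anything falls off the work surface, if the arm or the gripper's body presses on something with over 40 N, if the wrist force passes 120 N, or if a joint passes its speed limit or range.

## Working session

There is one attempt and no reset: what is moved stays moved. The work goes in short steps, Python scripts to look and compute and a shell command to move; the robot and the scene stay as the last step left them, time stands still between calls to the robot, and variables do not carry over. Pictures are saved under pics/ and viewed, about 8 in all and at most 12, crops included, and the job is handed in when it is done.

```bash
mkdir -p pics
python3 - <<'E'
from cell import sensors,cams,bot
import cv2,pickle
s=sensors.sense();print(s)
for n in("scene","top"):
    d=cams.snapshot(n);pickle.dump(d,open(f"pics/{n}.pkl","wb"));cv2.imwrite(f"pics/{n}.png",d["pixels"][:,:,::-1]);print(d["rvec"],d["tvec"])
E
```

```text
{'time': 0.0, 'joint_pos': array([ 1.07869287e+00,  3.81179932e-01,  1.29826811e+00,  1.70912639e-06,
        1.46357786e+00, -2.15291740e-01]), 'qd': array([-0.00086889,  0.00026527,  0.00042578, -0.00051116, -0.00130927,
       -0.00139069]), 'effort': array([-6.91178502e-04, -4.37939537e+01, -2.24556488e+01,  7.12861237e-02,
        3.53623764e-02, -1.43548073e-04]), 'eef_pos': array([0.1501707 , 0.52880882, 0.23814391]), 'orientation': array([-2.49013780e-04,  1.37964450e-01,  9.90436922e-01, -6.71970987e-04]), 'force': array([ 0.59369843,  0.2581411 , -0.68834655]), 'ft_torque': array([ 0.00262603, -0.02249559,  0.00147439]), 'grip_width': 0.08804371737627088}
[ 0.82431363 -2.52826423  1.08956443] [0.34919121 0.35191998 0.7864308 ]
[ 2.12398769 -2.12802582  0.18354835] [-0.13640528  0.55419249  1.02901705]
```

View pics/top.png

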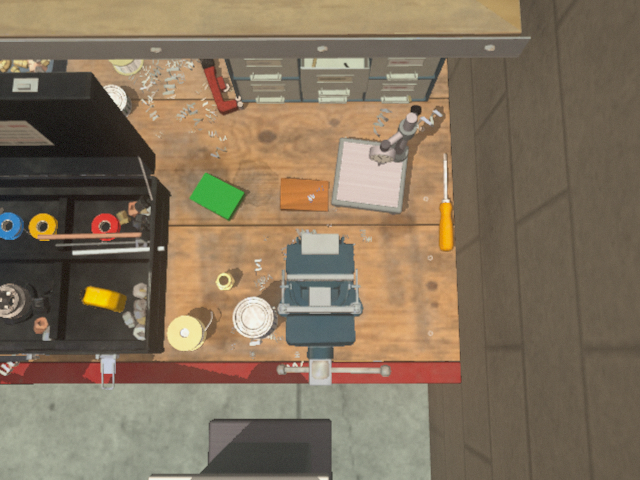

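View pics/scene.png

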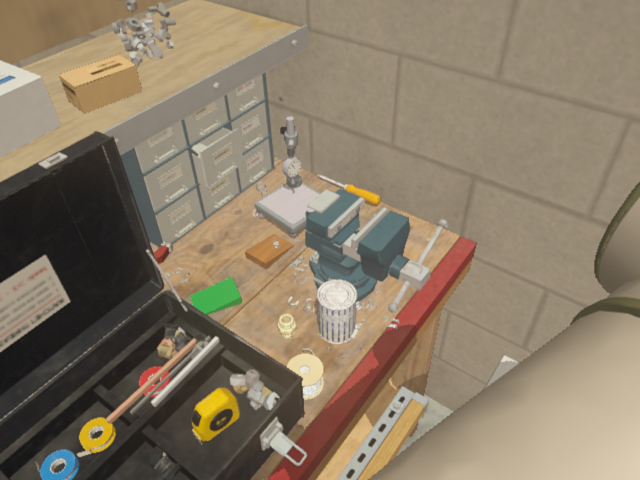

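```bash
cat > h.py <<'E'
import numpy as np,cv2,pickle
def ray(d,uv,z):
    R=cv2.Rodrigues(np.array(d["rvec"],float))[0];t=np.array(d["tvec"],float)
    K=np.array(d["intrinsics"]);c=-R.T@t;r=R.T@np.linalg.inv(K)@[uv[0],uv[1],1]
    return c+r*(z-c[2])/r[2]
E
python3 - <<'E'
from h import *
d=pickle.load(open("pics/top.pkl","rb"));im=d["pixels"][110:260,240:440,::-1]
cv2.imwrite("pics/crop.png",cv2.resize(im,None,fx=4,fy=4,interpolation=cv2.INTER_CUBIC))
print(ray(d,(0,0),0),ray(d,(320,240),0))
E
```

```text
[1.07136608 0.5017173  0.        ] [ 0.57253432 -0.14824424  0.        ]
```

View pics/crop.png

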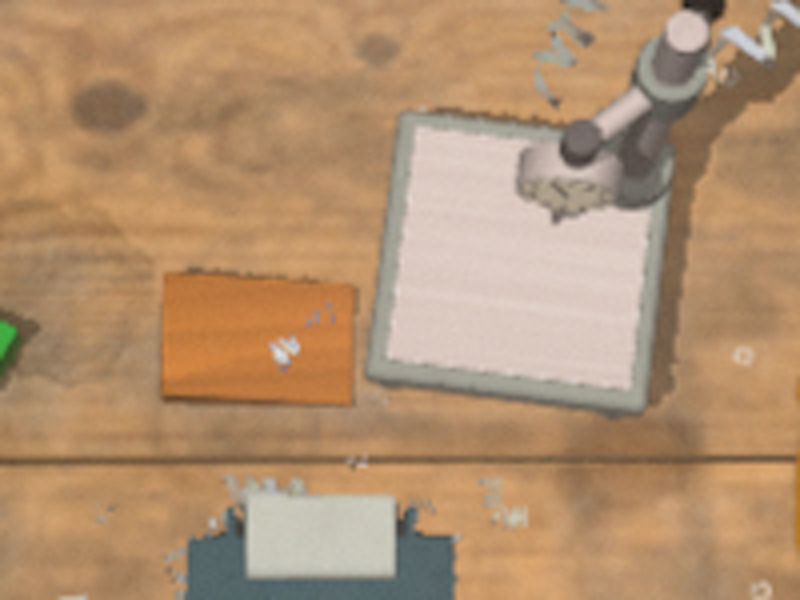

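The enlarged crop shows the orange wedge, with its back at crop x≈163, y 272–400 and its thin end at x≈355, y 286–405. The plate corners are at (402,113), (368,378) and (642,412). The short foot is under the lower-left corner.

Run:
```python
from h import *
d=pickle.load(open("pics/top.pkl","rb"))
f=lambda u,v,z:ray(d,(240+u/4-.4,110+v/4-.4),z)
W=[f(163,272,.0202),f(162,400,.0202),f(356,286,.004),f(353,405,.004)]
P=[f(402,113,.046),f(368,378,.046),f(642,412,.046)]
np.set_printoptions(precision=4,suppress=True)
print(*W,*P,sep="\n")
b=(W[0]+W[1])/2;t=(W[2]+W[3])/2;print("back",b,"tip",t,"len",np.linalg.norm((t-b)[:2]),"wid",np.linalg.norm(W[0]-W[1]),np.linalg.norm(W[2]-W[3]))
a=(t-b);yaw=np.arctan2(a[1],a[0]);print("wyaw",yaw, [np.arctan2(*( (W[i]-W[j])[1::-1])) for i,j in((0,1),(2,3),(2,0),(3,1))])
ex=(P[0]-P[1]);ey=(P[1]-P[2]);print("plate",np.linalg.norm(ex),np.linalg.norm(ey),np.arctan2(ex[1],ex[0]),np.arctan2(-ey[0],ey[1]))
c=(P[0]+P[2])/2;sy=(np.arctan2(ex[1],ex[0])+np.arctan2(-ey[0],ey[1]))/2
R=np.array([[np.cos(sy),-np.sin(sy)],[np.sin(sy),np.cos(sy)]])
foot=c[:2]+R@[-.052,.052];print("centre",c,"yaw",sy,"foot",foot, "foot2",P[1][:2]+R@[.013,-.013])
for w in(yaw,-np.pi/2):
  u=np.array([np.cos(w),np.sin(w)]);n=np.array([-u[1],u[0]])
  print("foot in wedge (from centre, b+45mm):",(foot-b[:2])@u-.045,(foot-b[:2])@n)
# vise/nearby top features
for uv,z in [((301,233),.1),((339,233),.1),((286,243),.1),((354,243),.1),((165,180),.0),((150,200),.1)]: print(uv,z,ray(d,uv,z))
s=pickle.load(open("pics/scene.pkl","rb"))
R2=cv2.projectPoints(np.array([[0.,0,0]]),s["rvec"],s["tvec"],s["intrinsics"],None)
for p in (np.r_[foot,.046],np.r_[b[:2],.02],np.r_[P[1][:2],.046]): print(cv2.projectPoints(p.reshape(1,1,3),np.array(s["rvec"]),np.array(s["tvec"]),np.array(s["intrinsics"]),None)[0])
```

```text
[ 0.6886 -0.0738  0.0202]
[ 0.6267 -0.0738  0.0202]
[ 0.6862 -0.165   0.004 ]
[ 0.6279 -0.1633  0.004 ]
[ 0.7573 -0.1861  0.046 ]
[ 0.6305 -0.1694  0.046 ]
[ 0.6142 -0.2939  0.046 ]
back [ 0.6576 -0.0738  0.0202] tip [ 0.6571 -0.1641  0.004 ] len 0.09032275203851525 wid 0.06194757606230278 0.05835767851352047
wyaw -1.5771469194509102 [np.float64(0.0010204354588456142), np.float64(-0.02999184146271027), np.float64(-1.5968971452991136), np.float64(-1.5569911855391543)]
plate 0.12793383289388066 0.1255298126517179 -0.1305604673100982 -0.1298329218270089
centre [ 0.6858 -0.24    0.046 ] yaw -0.13019669456855354 foot [ 0.641  -0.1817] foot2 [ 0.6417 -0.184 ]
foot in wedge (from centre, b+45mm): 0.06294827522341492 -0.01598396168964963
foot in wedge (from centre, b+45mm): 0.06284459150487831 -0.016669170289857045
(301, 233) 0.1 [ 0.566  -0.1152  0.1   ]
(339, 233) 0.1 [ 0.5658 -0.1804  0.1   ]
(286, 243) 0.1 [ 0.5486 -0.0895  0.1   ]
(354, 243) 0.1 [ 0.5483 -0.206   0.1   ]
(165, 180) 0.0 [0.6905 0.1491 0.    ]
(150, 200) 0.1 [0.6251 0.1473 0.1   ]
[[[293.7602 221.4282]]]
[[[255.7868 255.635 ]]]
[[[294.0044 226.4004]]]
```

Run:
```python
from h import *
a=pickle.load(open("pics/scene.pkl","rb"))["pixels"][110:290,200:440,::-1]
cv2.imwrite("pics/crop2.png",cv2.resize(a,None,fx=3.3,fy=3.3,interpolation=cv2.INTER_CUBIC))
```

```text
(no output)
```

View pics/crop2.png

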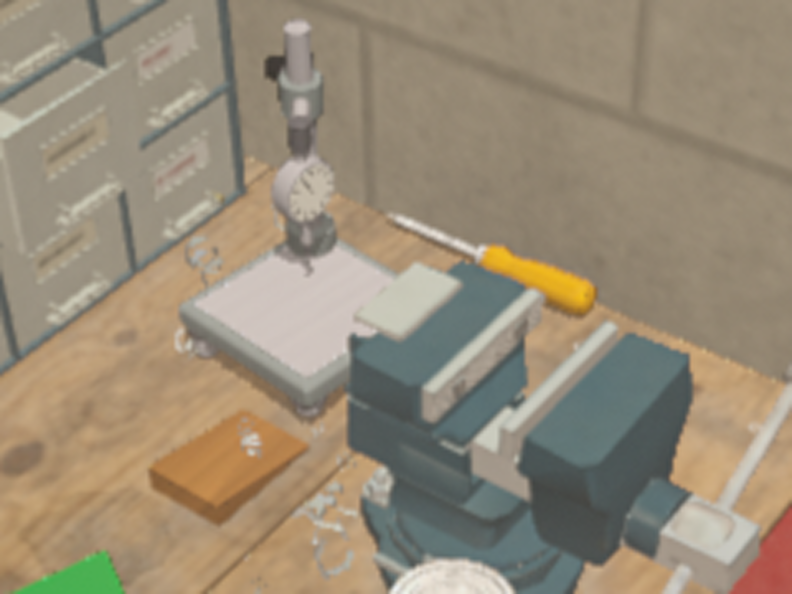

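Run:
```python
from h import *
T=pickle.load(open("pics/top.pkl","rb"));S=pickle.load(open("pics/scene.pkl","rb"))
Pm=lambda d:np.array(d["intrinsics"])@np.c_[cv2.Rodrigues(np.array(d["rvec"]))[0],np.array(d["tvec"])]
def tri(t,s):
    X=cv2.triangulatePoints(Pm(T),Pm(S),np.array(t,float),np.array(s,float));return (X[:3]/X[3]).ravel()
c=lambda u,v:(200+u/3.3-.35,110+v/3.3-.35)
print(tri((301.5,233),c(357,318)),tri((339,233),c(413,265)),tri((338.5,254.5),c(462,285)))
print("vise dark corner",tri((287,244.5),c(350,340)))
print("gauge low",tri((379,163.5),c(310,272)), "dial", tri((380,155),c(305,185)))
```

```text
[ 0.54999427 -0.11858719  0.17521294] [ 0.55166256 -0.17736147  0.17391809] [ 0.51651808 -0.17626982  0.17606376]
vise dark corner [ 0.53217068 -0.09480833  0.18353396]
gauge low [ 0.70500975 -0.25794159  0.04872384] dial [ 0.69530972 -0.25052999  0.12958786]
```

```bash
python3 -m jog '-0.545 -0.036 -0.034 0 0 0 0.129; -0.545 -0.072 -0.069 0 0 0 0.259; -0.545 -0.107 -0.103 0 0 0 0.388; -0.545 -0.143 -0.138 0 0 0 0.517; -0.545 -0.179 -0.172 0 0 0 0.646; -0.545 -0.215 -0.206 0 0 0 0.776; -0.545 -0.251 -0.241 0 0 0 0.905; -0.545 -0.286 -0.275 0 0 0 1.034; -0.545 -0.322 -0.310 0 0 0 1.164; -0.545 -0.358 -0.344 0 0 0 1.294'; python3 -c "
from cell import sensors;print(sensors.sense()['joint_pos'])"
```

```text
time: 1.35
eef_pos: [0.4011, 0.0987, 0.2387]
orientation: [-0.0, 0.709, 0.705, -0.0]
force: [0.4, 0.3, -0.1]
grip_width: 0.0202
[-4.71152196e-02  1.38513527e-01  1.64058418e+00  8.70541016e-05
  1.36272799e+00 -4.25909869e-02]
```

```bash
python3 -m jog '-0.545 -0.029 0.053 0 0 0 0; -0.545 -0.058 0.106 0 0 0 0; -0.545 -0.086 0.160 0 0 0 0; -0.545 -0.115 0.213 0 0 0 0; -0.545 -0.144 0.266 0 0 0 0; -0.545 -0.144 0.266 0 0 0 0; -0.545 -0.144 0.266 0.04 0 0 0; -0.545 -0.144 0.266 0.08 0 0 0; -0.545 -0.144 0.266 0.11 0 0 0; -0.545 -0.144 0.266 0.11 0 0 0'
python3 - <<'E'
from cell import cams
import cv2,pickle
d=cams.snapshot("top");cv2.imwrite("pics/t2.png",cv2.resize(d["pixels"][100:280,200:440,::-1],None,fx=3,fy=3,interpolation=cv2.INTER_CUBIC))
E
```

```text
time: 2.6
eef_pos: [0.6651, -0.0429, 0.127]
orientation: [-0.002, 0.707, 0.707, -0.001]
force: [-0.4, 0.0, -0.6]
grip_width: 0.0196
```

View pics/t2.png

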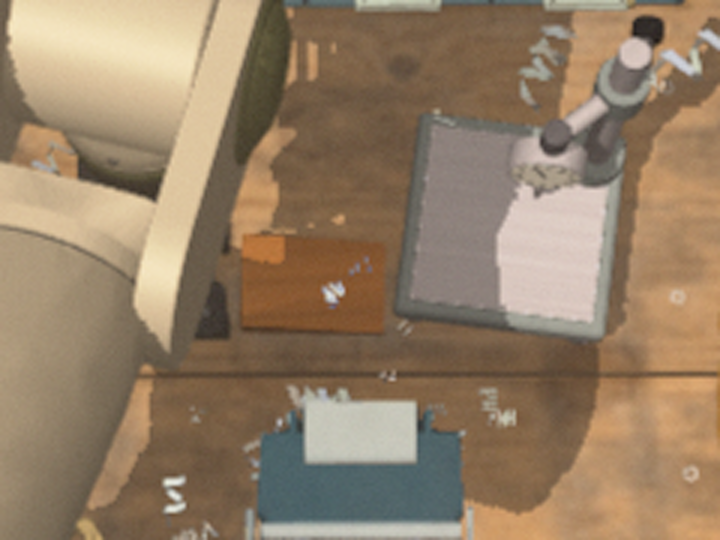

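The wedge's back is clear and the stand is unmoved. The finger shadow is well away from the back face. Descending behind the wedge.

```bash
python3 -m jog '-0.545 0 0 0.04 0 0 0; -0.545 0 0 0.08 0 0 0; -0.545 0 0 0.105 0 0 0; -0.545 0 0 0.119 0 0 0; -0.545 0 0 0.119 0 0 0; -0.545 -0.005 0 0.119 0 0 0; -0.545 -0.010 0 0.119 0 0 0; -0.545 -0.013 0 0.119 0 0 0; -0.545 -0.015 0 0.119 0 0 0; -0.545 -0.015 0 0.119 0 0 0'
```

```text
time: 3.9
eef_pos: [0.6667, -0.0588, 0.0098]
orientation: [0.0, 0.707, 0.707, 0.0]
force: [-0.3, -0.0, 0.2]
grip_width: 0.0198
```

```bash
python3 -m jog '-0.545 -0.004 0 0 0 0 0; -0.545 -0.008 -0.001 0 0 0 0; -0.545 -0.012 -0.002 0 0 0 0; -0.545 -0.016 -0.003 0 0 0 0; -0.545 -0.020 -0.004 0 0 0 0; -0.545 -0.024 -0.005 0 0 0 0; -0.545 -0.028 -0.006 0 0 0 0; -0.545 -0.032 -0.007 0 0 0 0; -0.545 -0.036 -0.008 0 0 0 0; -0.545 -0.036 -0.008 0 0 0 0'
python3 - <<'E'
from cell import cams
import cv2,pickle
d=cams.snapshot("top");pickle.dump(d,open("pics/t3.pkl","wb"));cv2.imwrite("pics/t3.png",cv2.resize(d["pixels"][110:260,240:440,::-1],None,fx=4,fy=4,interpolation=cv2.INTER_CUBIC))
E
```

```text
time: 5.15
eef_pos: [0.6586, -0.0951, 0.0098]
orientation: [0.0, 0.707, 0.707, -0.0]
force: [0.2, -0.2, -0.2]
grip_width: 0.0202
```

View pics/t3.png

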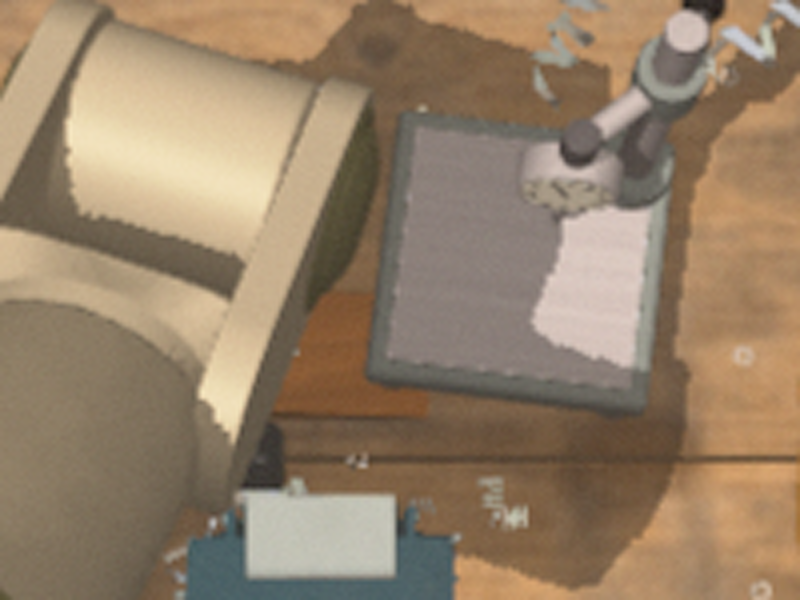

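Top view: the wedge's thin-end near corner is now at crop (428,415), previously (353,405). The plate has not moved, with its corner still at (368,378).

Run:
```python
from h import *
d=pickle.load(open("pics/t3.pkl","rb"))
f=lambda u,v,z:ray(d,(240+u/4-.4,110+v/4-.4),z)
c=f(428,415,.004);print(c,f(275,415,.016),f(372,291,.01))
foot=np.array([.6413,-.1828])
print("foot x_w",.045-(foot[1]-c[1])*1,"y_w",(foot[0]-(c[0]+.03)))
```

```text
[ 0.62294411 -0.1986917   0.004     ] [ 0.62032241 -0.12652766  0.016     ] [ 0.68199303 -0.17247348  0.01      ]
foot x_w 0.029108297514074108 y_w -0.011644114798178284
```

```bash
python3 -m jog '-0.545 -0.003 0 0 0 0 0; -0.545 -0.006 0 0 0 0 0; -0.545 -0.008 0 0 0 0 0; -0.545 -0.010 0 0 0 0 0; -0.545 -0.011 0 0 0 0 0; -0.545 -0.012 0 0 0 0 0; -0.545 -0.0125 0 0 0 0 0; -0.545 -0.013 0 0 0 0 0; -0.545 -0.0135 0 0 0 0 0; -0.545 -0.014 0 0 0 0 0'; python3 -m jog '-0.545 -0.0002 0 0 0 0 0; -0.545 -0.0004 0 0 0 0 0; -0.545 -0.0006 0 0 0 0 0; -0.545 -0.0008 0 0 0 0 0; -0.545 -0.0010 0 0 0 0 0; -0.545 -0.0012 0 0 0 0 0; -0.545 -0.0014 0 0 0 0 0; -0.545 -0.0016 0 0 0 0 0; -0.545 -0.0018 0 0 0 0 0; -0.545 -0.002 0 0 0 0 0'
python3 - <<'E'
from cell import sensors
print(sensors.sense()["force"],sensors.sense()["ft_torque"])
E
```

```text
time: 6.45
eef_pos: [0.6586, -0.1087, 0.0097]
orientation: [-0.0, 0.707, 0.707, -0.0]
force: [0.2, 0.6, 0.6]
grip_width: 0.0201
time: 7.7
eef_pos: [0.6587, -0.1106, 0.0097]
orientation: [-0.0, 0.707, 0.707, 0.0]
force: [-0.9, 3.5, 1.1]
grip_width: 0.0198
[-0.8528776   3.46016393  1.08225358] [ 0.45081944  0.03123329 -0.00925727]
```

```bash
python3 -m jog '-0.545 -0.0001 0 0 0 0 0; -0.545 -0.0002 0 0 0 0 0; -0.545 -0.0003 0 0 0 0 0; -0.545 -0.0004 0 0 0 0 0; -0.545 -0.0005 0 0 0 0 0; -0.545 -0.0006 0 0 0 0 0; -0.545 -0.0007 0 0 0 0 0; -0.545 -0.0008 0 0 0 0 0; -0.545 -0.0008 0 0 0 0 0; -0.545 -0.0008 0 0 0 0 0'
python3 - <<'E'
from h import *
from cell import cams,sensors
print(sensors.sense()["force"])
d=cams.snapshot("top");pickle.dump(d,open("pics/t4.pkl","wb"))
e=cams.snapshot("scene")
a=cv2.resize(d["pixels"][150:230,270:410,::-1],None,fx=5,fy=5,interpolation=cv2.INTER_CUBIC)
b=cv2.resize(e["pixels"][170:290,220:360,::-1],None,fx=5,fy=5,interpolation=cv2.INTER_CUBIC)
cv2.imwrite("pics/t4.png",cv2.resize(np.vstack([a,b]),None,fx=.6,fy=.6,interpolation=cv2.INTER_AREA))
E
```

```text
time: 8.95
eef_pos: [0.6587, -0.1114, 0.0098]
orientation: [-0.0, 0.707, 0.707, 0.0]
force: [-0.4, 4.4, 0.9]
grip_width: 0.0202
[-0.43621488  4.42142116  0.91314839]
```

View pics/t4.png

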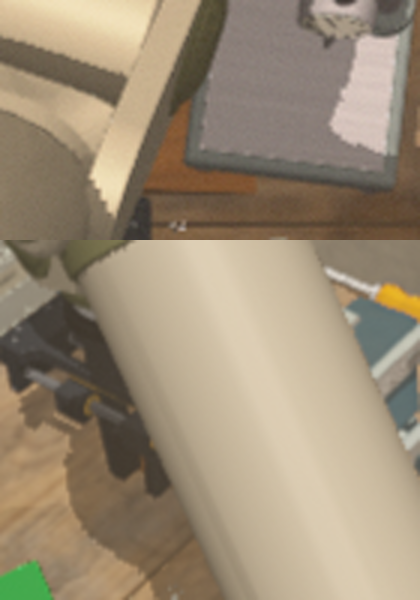

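```bash
python3 -c "
from h import *
d=pickle.load(open('pics/t4.pkl','rb'));c=ray(d,(354.7-.4,213.7-.4),.004);print(c,'x_w',.045-(-.1828-c[1]),'y_w',.6413-c[0]-.03)"
python3 -m jog '-0.545 0.004 0 0 0 0 0; -0.545 0.012 0 0 0 0 0; -0.545 0.025 0 0 0 0 0; -0.545 0.03 0 -0.03 0 0 0; -0.545 0.03 0 -0.07 0 0 0; -0.545 0.03 0 -0.11 0 0 0; -0.545 0.03 0 -0.15 0 0 0; -1 0.05 0 -0.17 0 0 -0.18; -1 0.06 0 -0.17 0 0 -0.36; -1 0.06 0 -0.17 0 0 -0.54'
python3 -m jog '-1 0 0 0 0 0 -0.18; -1 0 0 0 0 0 -0.36; -1 0 0 0 0 0 -0.54; -1 0 0 0 0 0 -0.68; -1 0 0 0 0 0 -0.68; -1 0 0 0 0 0 -0.68; -1 0 0 0 0 0 -0.68; -1 0 0 0 0 0 -0.68; -1 0 0 0 0 0 -0.68; -1 0 0 0 0 0 -0.68'
python3 - <<'E'
from h import *
from cell import cams,sensors
s=sensors.sense();print(s["force"],s["orientation"],s["eef_pos"])
d=cams.snapshot("top");pickle.dump(d,open("pics/t5.pkl","wb"))
w=cams.snapshot("wrist");pickle.dump(w,open("pics/w5.pkl","wb"))
a=cv2.resize(d["pixels"][140:230,260:420,::-1],(640,360),interpolation=cv2.INTER_CUBIC)
b=cv2.resize(w["pixels"][:,:,::-1],(320,240))
o=np.zeros((600,640,3),np.uint8);o[:360]=a;o[360:,:320]=b;cv2.imwrite("pics/t5.png",o)
E
```

```text
[ 0.62300165 -0.21325034  0.004     ] x_w 0.014549659570329818 y_w -0.011701649911720596
time: 10.3
eef_pos: [0.6586, -0.0499, 0.1801]
orientation: [0.0, 0.49, 0.872, -0.0]
force: [-0.1, -0.4, 0.3]
grip_width: 0.0004
time: 11.55
eef_pos: [0.6587, -0.0515, 0.1798]
orientation: [0.0, 0.175, 0.985, 0.0]
force: [1.1, -0.0, -0.0]
grip_width: 0.0007
[ 1.0528378  -0.03332336 -0.04090093] [4.54884035e-05 1.74619001e-01 9.84636076e-01 1.17981671e-06] [ 0.65867421 -0.0515178   0.1797911 ]
```

View pics/t5.png

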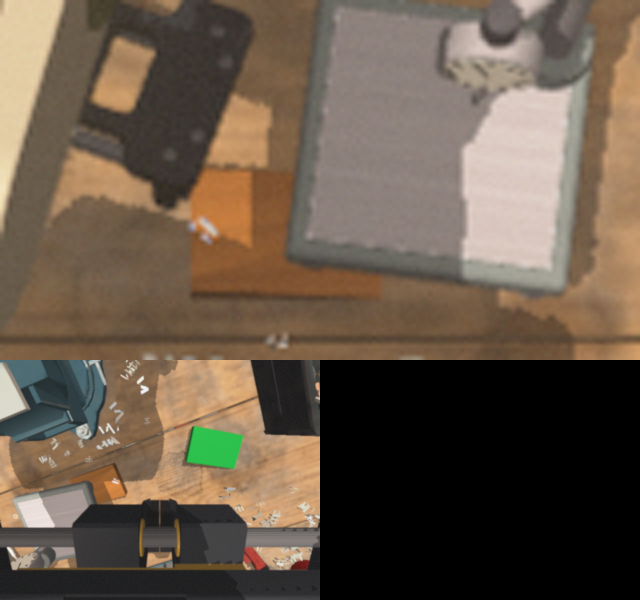

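Run:
```python
from h import *
np.set_printoptions(precision=4,suppress=True)
d=pickle.load(open("pics/t5.pkl","rb"));f=lambda u,v,z:ray(d,(260+u/4-.4,140+v/4-.4),z)
B0,B1,t,p0,p1,p2=f(191,168,.0202),f(191,293,.0202),f(380,297,.004),f(319,2,.046),f(287,259,.046),f(563,293,.046)
print(B0,B1,t,p1,p2); foot=np.array([.6413,-.1828])
print("x_w via back",(B0+B1)[1]/2-foot[1]-.045,"via tip",t[1]-foot[1]+.045)
print(pickle.load(open("pics/w5.pkl","rb"))["mount"])
q=np.array([.1746,.9846]);x=np.array([-.939,.344]);y=np.array([.344,.939])
D=np.array([.646,-.186])-[.6587,-.0515];print("tool shift",D@x,D@y)
```

```text
[ 0.6806 -0.1247  0.0202] [ 0.6203 -0.1247  0.0202] [ 0.6219 -0.2138  0.004 ] [ 0.63   -0.1689  0.046 ] [ 0.6138 -0.2943  0.046 ]
x_w via back 0.01309172629175999 via tip 0.01399673497698993
[[-0.0005 -0.9666 -0.2561  0.0661]
 [ 1.     -0.0006  0.0004  0.0001]
 [-0.0005 -0.2561  0.9666 -0.1459]
 [ 0.      0.      0.      1.    ]]
tool shift -0.03434270000000006 -0.13066429999999998
```

```bash
python3 -m jog '-1 -0.010 -0.04 0 0 0 0; -1 -0.02 -0.08 0 0 0 0; -1 -0.034 -0.12 0 0 0 0; -1 -0.034 -0.131 0 0 0 0; -1 -0.034 -0.131 0 0 0 0; -1 -0.034 -0.131 0.04 0 0 0; -1 -0.034 -0.131 0.08 0 0 0; -1 -0.034 -0.131 0.11 0 0 0; -1 -0.034 -0.131 0.122 0 0 0; -1 -0.034 -0.131 0.122 0 0 0'
python3 - <<'E'
from h import *
from cell import cams,sensors
print(sensors.sense()["force"])
a=cams.snapshot("top")["pixels"][110:260,240:440,::-1];cv2.imwrite("pics/t6.png",cv2.resize(a,None,fx=3,fy=3,interpolation=cv2.INTER_CUBIC))
E
```

```text
time: 12.9
eef_pos: [0.6458, -0.1853, 0.0578]
orientation: [-0.0, 0.174, 0.985, 0.0]
force: [-0.1, -0.3, -0.3]
grip_width: 0.0006
[-0.11260564 -0.27158136 -0.32820046]
```

View pics/t6.png

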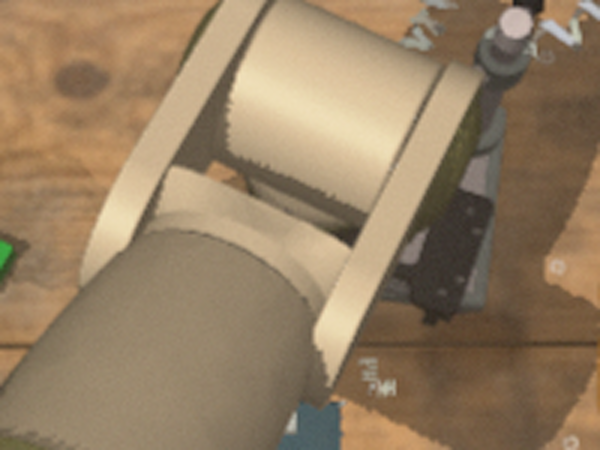

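The gripper is over the near-left corner of the plate with no contact, and the column and vise are clear. Pressing slowly.

```bash
python3 -m jog '-1 0 0 0.003 0 0 0; -1 0 0 0.006 0 0 0; -1 0 0 0.008 0 0 0; -1 0 0 0.009 0 0 0; -1 0 0 0.0095 0 0 0; -1 0 0 0.010 0 0 0; -1 0 0 0.0105 0 0 0; -1 0 0 0.011 0 0 0; -1 0 0 0.0115 0 0 0; -1 0 0 0.0115 0 0 0'
```

```text
time: 14.2
eef_pos: [0.6456, -0.1862, 0.0462]
orientation: [-0.0, 0.174, 0.985, -0.0]
force: [0.5, 0.2, 0.0]
grip_width: 0.0006
```

```bash
python3 -m jog '-1 0 0 0.0002 0 0 0; -1 0 0 0.0004 0 0 0; -1 0 0 0.0006 0 0 0; -1 0 0 0.0008 0 0 0; -1 0 0 0.0010 0 0 0; -1 0 0 0.0010 0 0 0; -1 0 0 0.0010 0 0 0; -1 0 0 0.0010 0 0 0; -1 0 0 0.0010 0 0 0; -1 0 0 0.0010 0 0 0'
```

```text
time: 15.45
eef_pos: [0.6456, -0.1862, 0.046]
orientation: [0.0, 0.174, 0.985, -0.0]
force: [-2.9, 0.9, 7.0]
grip_width: 0.0002
```

```bash
python3 -m jog '-1 0 0 0.0002 0 0 0; -1 0 0 0.0004 0 0 0; -1 0 0 0.0005 0 0 0; -1 0 0 0.0005 0 0 0; -1 0 0 0.0005 0 0 0; -1 0 0 0.0005 0 0 0; -1 0 0 0.0005 0 0 0; -1 0 0 0.0005 0 0 0; -1 0 0 0.0005 0 0 0; -1 0 0 0.0005 0 0 0'
```

```text
time: 16.7
eef_pos: [0.6456, -0.1862, 0.046]
orientation: [0.0, 0.174, 0.985, -0.0]
force: [-3.3, 1.8, 9.8]
grip_width: 0.0006
```

9.8 N with the plate holding at z = 46.0 mm, so it does not rock. Lifting straight up, then clear.

```bash
python3 -m jog '-1 0 0 -0.004 0 0 0; -1 0 0 -0.02 0 0 0; -1 0 0 -0.06 0 0 0; -1 0 0 -0.11 0 0 0; -1 0 0 -0.16 0 0 0; -1 0.01 0.05 -0.17 0 0 0; -1 0.03 0.10 -0.17 0 0 0; -1 0.06 0.15 -0.17 0 0 0; -1 0.10 0.19 -0.17 0 0 0; -1 0.15 0.22 -0.17 0 0 0'; python3 -m jog '-1 0.03 0.02 0 0 0 0; -1 0.06 0.04 0 0 0 0; -1 0.06 0.04 0 0 0 0; -1 0.06 0.04 0 0 0 0; -1 0.06 0.04 0 0 0 0; -1 0.06 0.04 0 0 0 0; -1 0.06 0.04 0 0 0 0; -1 0.06 0.04 0 0 0 0; -1 0.06 0.04 0 0 0 0; -1 0.06 0.04 0 0 0 0'
python3 - <<'E'
from h import *
from cell import cams,sensors
print(sensors.sense()["force"])
a=cams.snapshot("top")["pixels"][140:230,260:420,::-1];b=cams.snapshot("scene")["pixels"][180:270,230:350,::-1]
o=np.zeros((600,640,3),np.uint8);o[:360]=cv2.resize(a,(640,360),interpolation=cv2.INTER_CUBIC);o[360:,:320]=cv2.resize(b,(320,240),interpolation=cv2.INTER_CUBIC);cv2.imwrite("pics/t7.png",o)
E
```

```text
time: 17.95
eef_pos: [0.5796, 0.0738, 0.2153]
orientation: [0.0, 0.174, 0.985, 0.0]
force: [0.0, 0.5, 0.7]
grip_width: -0.0
time: 19.2
eef_pos: [0.5377, 0.1302, 0.2147]
orientation: [-0.0, 0.174, 0.985, 0.0]
force: [-0.1, 0.7, -1.5]
grip_width: 0.0004
[-0.06645159  0.73621193 -1.51241313]
```

View pics/t7.png

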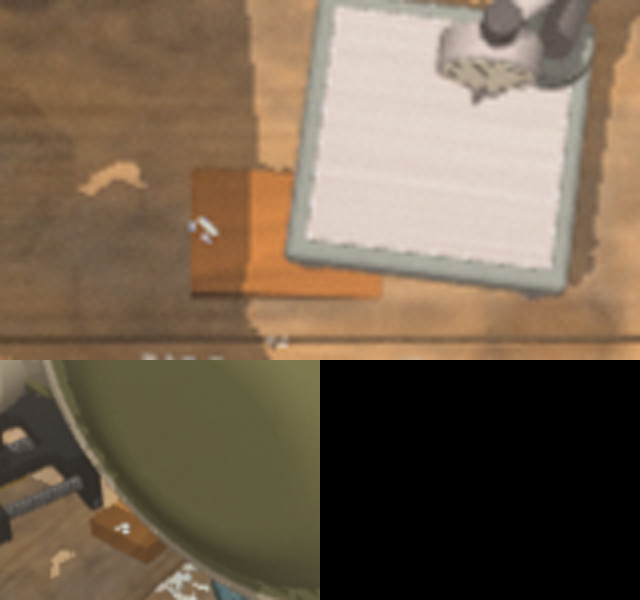

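Run:
```python
from cell import cams,sensors,bot
import numpy as np
F=[]
for _ in range(5): cams.snapshot("top");F.append(sensors.sense()["force"])
print(np.round(F,1))
if np.linalg.norm(np.mean(F,0))<1.2: bot.job_done();print("handed in")
```

```text
[[ 0.9 -0.3  0.2]
 [ 0.7 -0.2 -0.7]
 [-0.4  1.1 -0.5]
 [-0.3  0.2  0.5]
 [-0.5 -0.3 -0.4]]
the job is handed in; nothing more can be done
handed in
```

The wedge is snug under the short foot, the stand held level under a firm press, and I have handed the job in; no verdict was reported.

- **Push:** I used two fingertips rather than one, set about 20 mm apart against the wedge's back so it would not turn. The wedge moved about 51 mm towards the foot, until the resistance reached 4.4 N.
- **Wedge position:** My image measurement puts the foot at about x = +13 to +14 mm and y = −12 mm in the wedge's frame. The rising resistance points to about 12.5 mm or a little less. That is a disagreement of 1 to 2 mm, and both values are within the limits.
- **Press:** I pressed 9.8 N on the plate, about 5 mm from the point above the short foot. The fingertip height stayed at 46.0 mm, so the stand did not rock.
- **Last checks:** After moving clear, the top view showed the wedge and stand unmoved since the push ended. The wrist force was only noise, so the robot was touching nothing. The arm blocked the scene camera at the end, so levelness rests on the press height and the top view. I did not check the bystanders separately at the end, but I felt no unexpected contact.

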